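# Open a stuck reagent bottle in its dock

## Robot

A 7-joint arm with a two-finger parallel gripper is mounted at the origin on the work surface. World frame = base frame: x ahead of the robot, y to its left, z up, the work surface at z = 0. Lengths are in m, angles in rad, forces in N, time in s.
With the tool pointing down it reaches from about 0.4 to 0.85 m from the base axis. Payload 10.4 kg.
Tool frame: the origin (TCP) lies midway between the tips of the shut fingers; the grasp point (between the pads) lies 19 mm behind it; z points along the fingers, y is the line along which they close (so a half turn about z gives the same grasp; the last joint's range is limited). The gripper opens to 85 mm and grips with 20 to 120 N. Pads are 22 mm wide; open, the fingers measure 114 mm over their backs; the gripper's body (76 mm by 85 mm) begins 54 mm behind the grasp point. The pads swing forward as they close: fully open they stand 13 mm farther back than shut.
Start: joints at [1.323, 0.332, -0.065, 1.46, 0.022, 1.35, -0.088], TCP at [0.139, -0.609, 0.231] pointing down, gripper open.
Joint ranges: [-2.6, 2.6], [-0.5, 2.12], [-1.47, 1.34], [0.16, 2.42], [-1.27, 4.41], [0.06, 2.06], [-2.6, 2.6]. Speed limits (rad/s): [2.22, 2.22, 2.79, 2.79, 3.14, 3.14, 3.14].

## Interface

Orientations are given as [roll, pitch, yaw] about the fixed x, y, z axes, in that order (R = Rz(yaw) Ry(pitch) Rx(roll)).
In Python, from bench import ctrl, cams, job gives the robot as it stands.
- The arm moves only by the tool carry_out, never from a script. Its argument "commands" is a list of rows, each an object of numbers: "tx", "ty", "tz": the shift along the tool's x, y, z in units of 0.02 m (1.0 is 0.02 m); "rx", "ry", "rz": the turn, a rotation vector about the tool's x, y, z in units of 0.12 rad (1.0 is 0.12 rad). A call has 1 to 12 rows; each row shifts and turns the commanded pose from where the row before left it, along the tool's axes as they then stand; what a row does not reach is not made up. A row lasts 1/12 s, in which the tool goes at most 41.7 mm and 7.16 degrees, less where a joint would pass 70% of its speed; a pose out of reach is approached as far as the arm can. A call with a number of a shift or a turn outside -1 to 1 is refused whole. A call with a gripper value outside its range is refused whole. "claw" is the closure, from 0 (fully open) to 1 (shut), set as the call begins (left out, the last holds). The fingers move at their own pace and stop on an object; the grip force is fixed at half the most. Time passes only in rows, so rows that do not move let the fingers close. It gives the time, the measured TCP pose, the force, the opening and the grip force at its end, in the units of the state.
- ctrl.read_state(): the state, without advancing time (a new reading comes with each control period).
- cams.capture(name): name is "scene" or "top"; returns (picture, depth): 480x640x3 uint8, red, green, blue; 480x640 float32, m along the optical axis (not along the pixel's ray), 0 where there is no reading.
- cams.get_calibration(name): a dict with "camera_matrix" (3x3 intrinsics, pixels), "k1" (the pictures are not rectified: a ray, as slopes to the right and down, at radius r is drawn at 1 + k1 r^2 times it, then the intrinsics apply), "cam_to_world" (4x4, takes a point from camera to world coordinates). Camera axes: x right, y down, z forward; pixel columns grow to the right and rows downward; lengths in m; the calibration is good to about 2 mm. A picture is of the moment at which its call begins. get_calibration takes no time and is no camera call.
- job.sign_off(): hands the job in; it is judged then, once.
Trained networks look in the newest picture that a camera, given by its name, has taken for a name from the list of things; names that differ only in an ending like _2 or _b are one class to them, and where a whole thing is asked for, a point or a joint stands for the part that bears it (a point fixed in the world has none). Each returns a list of dicts, best first, with "p" (0 to 1); they miss things now and then, are a little off and sometimes report something else, mostly with a low value. They report only what shows in the picture. A call takes as long as a camera call. They do not tell look-alikes from the thing itself.
- cams.masks_of(thing, camera): "region" (480x640 bool, what is visible of it).
- cams.place_of(thing, camera): "centre" ([x, y, z] in m, in world coordinates, good to about 4 mm: a listed point, or the origin of a listed thing).
The state is a dict: "t": time; "joint_pos": joint angles; "dq": joint speeds; "joint_torque": joint torques, N m; "ee_pos": TCP position; "ee_rot": TCP orientation; "ft_force": force on the tool from outside, world axes, zero at the start; "wrist_torque": the same for the moment, N m; "finger_gap": finger opening in m; "finger_force": force on a finger pad.
Only numpy, scipy, OpenCV 4.12 (cv2) and the standard library are available. Lean on these libraries where they do the work, as an engineer would, in place of code of your own. Each camera call takes 0.05 s, during which the arm holds its last target. There are 200 camera calls.

## Task

The wide white cap of the larger reagent bottle in the white dock is stuck. Hold it firmly and break it loose with a short hard twist anticlockwise (seen from above), spin it on until it comes free, lift it off and set it down, top up, in the shallow steel tray. Do not wrench the bottle round or pull it up in the dock, do not drop the cap, and leave the other things on the bench where they are.

Things in the scene. Friction and masses are not known exactly. Their poses are not given: they have to be found in the camera images.
- cap: Ribbed round white plastic cap of the larger bottle, 50 mm diameter, 32 mm tall, about 60 g, hollow in its lower 16 mm. Origin: centre of its underside (skirt edge), z up. Stuck at the start: breaking it loose anticlockwise (positive about z) takes 0.35 to 0.6 N m; this eases off and from 40 degrees on it turns freely until its stop. The bottle's shoulder lies 10 mm below the skirt.
- cap_top (a point): Centre of the cap's flat top, 32 mm above the origin of cap. The cap locks like a twist-lock lid: two lugs inside it sit under a flange of the bottle, which holds it down with 2 mm of play.
- mouth (a point): Centre of the larger bottle's rim, 125 mm above the bench, fixed; the cap's underside starts 16 mm below it. Somewhere from 45 to 130 degrees of turn, different each time and not visible, the lugs reach gaps in the flange and the cap lifts straight off; about 15 degrees further they meet a hard stop (turning gently to the stop, then lifting, always works).
- dock: White plastic base, fixed, 210 x 112 x 20 mm, with two bottles. Origin on the bench under the larger bottle's axis; its x axis points to the smaller bottle (62 mm diameter, 100 mm tall, with a 34 mm grey cap), 105 mm away, which stays closed. The cap's x axis starts parallel to this x axis.
- bottle_turn (a joint): How far the larger bottle has been turned in its dock, rad, 0 at the start, positive anticlockwise from above. It slips only when wrenched with more than about 0.85 N m, and stays where it slips to.
- bottle_lift (a joint): How far the larger bottle has been pulled up in its dock, m, 0 at the start. It slips only when pulled with more than about 20 N, and drops no further by itself.
- tray: Shallow rectangular steel tray, loose, 140 (x) x 150 (y) x 16 mm, walls and floor 3 mm. Origin: centre of its underside.
- tray_floor (a point): Centre of the tray's inner floor, 3 mm above its underside.
- tip_box: Blue box of pipette tips, 120 x 85 x 53 mm, loose. Origin: centre of its underside. Leave alone.
- beaker: Glass beaker, 72 mm diameter, 85 mm tall, loose. Origin: centre of its underside. Leave alone.
- specimen_jar: Clear jar with a grey lid, 54 mm diameter, 65 mm tall, loose. Origin: centre of its underside. Leave alone.
- timer: Small square white lab timer lying flat, 60 x 60 x 18 mm, loose. Origin: centre of its underside. Leave alone.
- stopper: Black rubber stopper standing on its narrow end, 36 mm at the top, 30 mm tall, loose. Origin: centre of its underside. Leave alone.
Mind the look-alikes: they are no part of the job. What is shaped like the cap but red is not meant. Of the things shaped like the tray, the steel one is meant.

How it is judged:
On the way, in this order (a step that is already met when the one before it is completed fails the run):
1. the cap is broken loose: turned by more than 0.4 rad (23 degrees) while still on the bottle (raised less than 5 mm) (angle between the x axis of cap and the x axis of dock, either way round above 0.4 rad and z of cap in the frame of mouth below -0.011 m), for 0.1 s.
2. the cap is lifted clear of the bottle, more than 30 mm above its seat (z of cap in the frame of mouth above 0.014 m), for 0.1 s.
At the end, for the whole second after the job is handed in: the cap stands top up (within 0.1 rad) and flat on the floor of the steel tray (within 4 mm of height), wholly inside its walls (centre within 42 mm of the tray's centre in the tray's x and 47 mm in its y), released and at rest (x of cap in the frame of tray_floor between -0.042 and 0.042 m and y of cap in the frame of tray_floor between -0.047 and 0.047 m and z of cap in the frame of tray_floor between -0.004 and 0.004 m and angle between cap's own z axis and vertical below 0.1 rad and linear speed of cap below 0.02 m/s); the robot touches nothing.
It fails at once if the bottle is wrenched round in its dock by more than 0.1 rad (6 degrees) (value of joint bottle_turn above 0.1 rad or value of joint bottle_turn below -0.1 rad).
It fails at once if the bottle is pulled up in its dock by more than 5 mm (value of joint bottle_lift above 0.005 m).
It fails at once if the cap is dropped or thrown (faster than 0.7 m/s while not held) (linear speed of cap above 0.7 m/s and contact force between the fingers and cap below 0.1 N).
It fails at once if the tray is pushed away by more than 40 mm (distance of tray from where it was at the start of the episode above 0.04 m).
It fails at once if another thing on the bench is shifted by more than 30 mm or knocked over (distance of any of tip_box, beaker, specimen_jar, timer, stopper from where it was at the start of the episode above 0.03 m or angle between any of beaker, specimen_jar, stopper's own z axis and vertical above 0.5 rad).
It also fails if it takes over 64 s, if anything falls off the work surface, if the arm or the gripper's body presses on something with over 40 N, if the wrist force passes 120 N, or if a joint passes its speed limit or range.

## Working session

There is one attempt and no reset: what is moved stays moved. The work goes in short steps, Python scripts to look and compute and a tool call to move; the robot and the scene stay as the last step left them, time stands still between calls to the robot, and variables do not carry over. Pictures are saved under pics/ and viewed, at most 10 in all, crops included, and the job is handed in when it is done.

Besides the shell and the picture viewer there is one more tool, called after "Call:" by a JSON object that holds its "op" and its "data". carry_out: Moves the arm, as the interface text tells. Its arguments: {"type":"object","properties":{"commands":{"type":"array"},"claw":{"type":"number"}},"required":["commands"]}

```bash
mkdir -p pics; ls
cat > h.py <<'E'
import numpy as np, cv2
from bench import ctrl, cams, job
def P(cam,u,v,d):
    c=cams.get_calibration(cam);K=np.array(c["camera_matrix"]);T=np.array(c["cam_to_world"])
    a=np.stack([(np.atleast_1d(u)-K[0,2])/K[0,0],(np.atleast_1d(v)-K[1,2])/K[1,1]],-1);s=a.copy()
    for _ in range(20): s=a/(1+c["k1"]*(s**2).sum(-1,keepdims=True))
    d=np.atleast_1d(d)[:,None]
    return np.hstack([s*d,d])@T[:3,:3].T+T[:3,3]
E
python3 - <<'E'
from h import *
for cam in("top","scene"):
    im,d=cams.capture(cam);cv2.imwrite(f"pics/{cam}0.png",im[...,::-1]);np.savez(f"{cam}0.npz",im=im,d=d)
    for t in("cap","cap_top","tray","tray_floor","dock","tip_box","beaker","specimen_jar","timer","stopper"):
        print(cam,t,[(round(r["p"],2),np.round(r["centre"],3).tolist()) for r in cams.place_of(t,cam)[:4]])
s=ctrl.read_state();print({k:np.round(v,3).tolist() for k,v in s.items()})
E
```

```text
pics
top cap [(0.91, [0.437, 0.042, 0.003]), (0.65, [0.568, 0.053, 0.117])]
top cap_top [(0.89, [0.565, 0.057, 0.144]), (0.89, [0.431, 0.04, 0.034])]
top tray [(0.73, [0.522, 0.548, -0.001]), (0.72, [0.456, 0.334, 0.0]), (0.21, [0.459, 0.33, 0.004])]
top tray_floor [(0.71, [0.461, 0.332, 0.004]), (0.67, [0.526, 0.548, -0.001])]
top dock [(0.72, [0.709, 0.279, 0.005]), (0.67, [0.567, 0.053, 0.004])]
top tip_box [(0.87, [0.474, -0.307, -0.004])]
top beaker [(0.57, [0.708, 0.278, 0.003])]
top specimen_jar [(0.91, [0.733, -0.325, -0.0])]
top timer [(0.58, [0.634, -0.312, 0.002])]
top stopper [(0.69, [0.636, 0.282, 0.004])]
scene cap [(0.85, [0.564, 0.051, 0.114]), (0.61, [0.436, 0.04, -0.0])]
scene cap_top [(0.7, [0.561, 0.056, 0.142]), (0.63, [0.441, 0.042, 0.036])]
scene tray [(0.97, [0.524, 0.548, 0.005]), (0.83, [0.461, 0.329, -0.0])]
scene tray_floor [(0.97, [0.46, 0.329, 0.005]), (0.64, [0.52, 0.545, 0.005])]
scene dock [(0.65, [0.56, 0.053, 0.0]), (0.16, [0.457, 0.331, 0.0])]
scene tip_box [(0.8, [0.473, -0.31, -0.0])]
scene beaker [(0.81, [0.712, 0.278, -0.001])]
scene specimen_jar [(0.8, [0.732, -0.325, 0.003])]
scene timer []
scene stopper [(0.69, [0.636, 0.282, 0.0])]
{'t': 1.1, 'joint_pos': [1.323, 0.332, -0.065, 1.46, 0.022, 1.35, -0.089], 'dq': [0.0, -0.001, 0.0, 0.0, 0.0, -0.003, 0.0], 'joint_torque': [0.0, -62.524, 0.048, -39.184, 0.016, 0.002, -0.0], 'ee_pos': [0.139, -0.609, 0.231], 'ee_rot': [3.142, 0.0, 0.225], 'ft_force': [0.843, -0.495, -1.346], 'wrist_torque': [-0.029, 0.009, -0.013], 'finger_force': 0.0, 'finger_gap': 0.085}
```

View pics/top0.png

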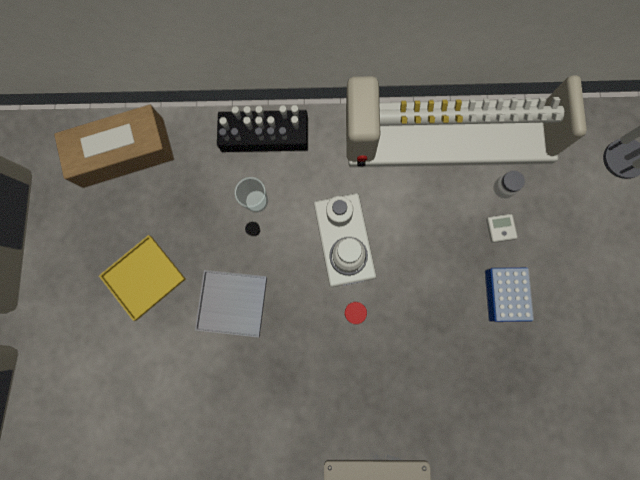

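View pics/scene0.png

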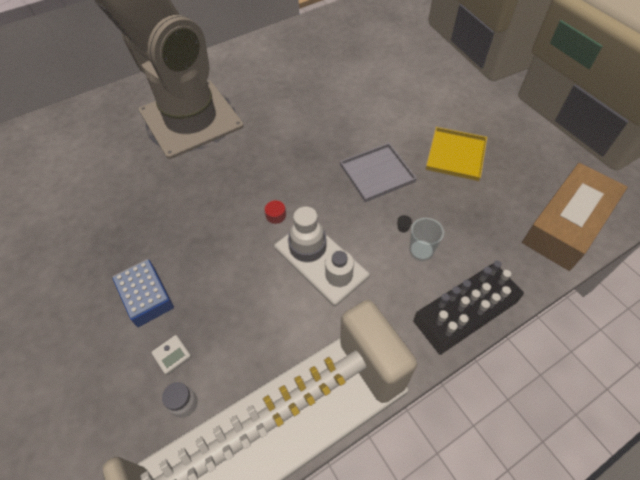

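The top view shows the white cap at about (349,250) on the larger bottle and the grey-capped small bottle at (340,209). The steel tray is at (232,303). The red cap at (356,313) and the yellow tray at (142,277) are the decoys. In the scene view the same things are at (305,215) for the cap and (377,172) for the tray. Next I'll refine the positions with depth.

Run:
```python
from h import *
for cam in("top","scene"):
    z=np.load(cam+"0.npz");d=z["d"];v,u=np.mgrid[:480,:640];W=P(cam,u.ravel(),v.ravel(),d.ravel());ok=d.ravel()>0
    r=np.hypot(W[:,0]-.565,W[:,1]-.054)
    m=ok&(r<.045)&(abs(W[:,2]-.141)<.006)
    q=W[m];c,rad=cv2.minEnclosingCircle(q[:,:2].astype(np.float32));print(cam,"cap",m.sum(),c,rad,q.mean(0),np.median(q[:,2]))
    r=np.hypot(W[:,0]-.66,W[:,1]-.08)
    m=ok&(r<.06)&(W[:,2]>.092)&(W[:,2]<.11);q=W[m];print(" small",m.sum(),q.mean(0) if m.any() else 0)
    m=ok&(abs(W[:,0]-.459)<.1)&(abs(W[:,1]-.331)<.1)&(W[:,2]>.009)&(W[:,2]<.03)
    q=W[m];print(" tray rim",m.sum(),cv2.minAreaRect(q[:,:2].astype(np.float32)) if m.any() else 0)
    m=ok&(abs(W[:,0]-.459)<.04)&(abs(W[:,1]-.331)<.04);print(" floor z",np.median(W[m,2]))
    m=ok&(W[:,0]>.3)&(W[:,0]<.85)&(abs(W[:,1])<.45)&(W[:,2]>.15);print(" tall things",m.sum(), W[m].min(0) if m.any() else 0)
```

```text
top cap 461 (0.5631964206695557, 0.054305288940668106) 0.026014504954218864 [0.56271339 0.05481266 0.14119222] 0.1412219409731309
 small 179 [0.66558842 0.07392529 0.10009587]
 tray rim 433 ((0.45891571044921875, 0.330795556306839), (0.15139251947402954, 0.14005374908447266), 83.56034851074219)
 floor z 0.0033942868288977524
 tall things 1199 [ 0.7929276  -0.44820492  0.1500155 ]
scene cap 399 (0.5653309226036072, 0.054313406348228455) 0.025956178084015846 [0.56693081 0.05339113 0.14132577] 0.14149139079202833
 small 203 [0.66970809 0.07229259 0.09985898]
 tray rim 489 ((0.4602096974849701, 0.33059731125831604), (0.15304520726203918, 0.14684070646762848), 83.5547103881836)
 floor z 0.003818780775931341
 tall things 1481 [ 0.79531777 -0.44825648  0.1500196 ]
```

Call:
{"op": "carry_out", "data": {"commands": [{"tz": -1}, {"tz": -1, "rz": -1}, {"tz": -1, "rz": -1}, {}, {}], "claw": 0}}

```text
invalid input
```

Run:
```python
from h import *
s=ctrl.read_state();print({k:np.round(v,3).tolist() for k,v in s.items()})
```

```text
{'t': 1.1, 'joint_pos': [1.323, 0.332, -0.065, 1.46, 0.022, 1.35, -0.089], 'dq': [0.0, -0.001, 0.0, 0.0, 0.0, -0.003, 0.0], 'joint_torque': [0.0, -62.524, 0.048, -39.184, 0.016, 0.002, -0.0], 'ee_pos': [0.139, -0.609, 0.231], 'ee_rot': [3.142, 0.0, 0.225], 'ft_force': [0.843, -0.495, -1.346], 'wrist_torque': [-0.029, 0.009, -0.013], 'finger_force': 0.0, 'finger_gap': 0.085}
```

Call:
{"op": "carry_out", "data": {"commands": [{"tz": -0.5, "rz": -1}, {"tz": -0.5, "rz": -1}, {"tz": 0}, {"tz": 0}], "claw": 0}}

```text
invalid input
```

```bash
cat > st.py <<'E'
from h import *
s=ctrl.read_state();print({k:np.round(s[k],4).tolist() for k in("t","joint_pos","ee_pos","ee_rot","ft_force","wrist_torque","finger_gap","finger_force")})
E
python3 st.py
```

```text
{'t': 1.1, 'joint_pos': [1.3234, 0.3322, -0.0647, 1.4601, 0.0216, 1.3499, -0.0885], 'ee_pos': [0.1393, -0.6093, 0.2313], 'ee_rot': [3.1415, 0.0, 0.2248], 'ft_force': [0.8426, -0.4947, -1.3464], 'wrist_torque': [-0.0295, 0.0092, -0.0133], 'finger_gap': 0.0854, 'finger_force': 0.0}
```

Probably every key is required; I'll try full rows.

Call:
{"op": "carry_out", "data": {"commands": [{"tx": 0, "ty": 0, "tz": -0.5, "rx": 0, "ry": 0, "rz": -1}, {"tx": 0, "ty": 0, "tz": -0.5, "rx": 0, "ry": 0, "rz": -1}, {"tx": 0, "ty": 0, "tz": 0, "rx": 0, "ry": 0, "rz": 0}]}}

```text
t: 1.35
ee_pos: [0.1395, -0.61, 0.2533]
ee_rot: [3.139, 0.001, 0.471]
ft_force: [0.8, -0.0, 0.4]
finger_gap: 0.0858
finger_force: 0.0
```

```bash
python3 st.py
```

```text
{'t': 1.35, 'joint_pos': [1.348, 0.3233, -0.0965, 1.4262, 0.0312, 1.3906, 0.1506], 'ee_pos': [0.1395, -0.61, 0.2533], 'ee_rot': [3.1387, 0.0005, 0.4705], 'ft_force': [0.7501, -0.022, 0.4317], 'wrist_torque': [-0.0185, -0.01, 0.0378], 'finger_gap': 0.0858, 'finger_force': 0.0}
```

Call:
{"op": "carry_out", "data": {"commands": [{"tx": 0.94, "ty": -0.56, "tz": 0, "rx": 0, "ry": 0, "rz": 0}, {"tx": 0.94, "ty": -0.56, "tz": 0, "rx": 0, "ry": 0, "rz": 0}, {"tx": 0.94, "ty": -0.56, "tz": 0, "rx": 0, "ry": 0, "rz": 0}, {"tx": 0.94, "ty": -0.56, "tz": 0, "rx": 0, "ry": 0, "rz": 0}, {"tx": 0.94, "ty": -0.56, "tz": 0, "rx": 0, "ry": 0, "rz": 0}, {"tx": 0.94, "ty": -0.56, "tz": 0, "rx": 0, "ry": 0, "rz": 0}, {"tx": 0.94, "ty": -0.56, "tz": 0, "rx": 0, "ry": 0, "rz": 0}, {"tx": 0.94, "ty": -0.56, "tz": 0, "rx": 0, "ry": 0, "rz": 0}, {"tx": 0.94, "ty": -0.56, "tz": 0, "rx": 0, "ry": 0, "rz": 0}, {"tx": 0.94, "ty": -0.56, "tz": 0, "rx": 0, "ry": 0, "rz": 0}, {"tx": 0.94, "ty": -0.56, "tz": 0, "rx": 0, "ry": 0, "rz": 0}, {"tx": 0.94, "ty": -0.56, "tz": 0, "rx": 0, "ry": 0, "rz": 0}]}}

```text
t: 2.35
ee_pos: [0.2811, -0.387, 0.251]
ee_rot: [3.142, -0.0, 0.46]
ft_force: [0.2, -0.3, 0.5]
finger_gap: 0.0857
finger_force: 0.0
```

Call:
{"op": "carry_out", "data": {"commands": [{"tx": 0.94, "ty": -0.56, "tz": 0, "rx": 0, "ry": 0, "rz": 0}, {"tx": 0.94, "ty": -0.56, "tz": 0, "rx": 0, "ry": 0, "rz": 0}, {"tx": 0.94, "ty": -0.56, "tz": 0, "rx": 0, "ry": 0, "rz": 0}, {"tx": 0.94, "ty": -0.56, "tz": 0, "rx": 0, "ry": 0, "rz": 0}, {"tx": 0.94, "ty": -0.56, "tz": 0, "rx": 0, "ry": 0, "rz": 0}, {"tx": 0.94, "ty": -0.56, "tz": 0, "rx": 0, "ry": 0, "rz": 0}, {"tx": 0.94, "ty": -0.56, "tz": 0, "rx": 0, "ry": 0, "rz": 0}, {"tx": 0.94, "ty": -0.56, "tz": 0, "rx": 0, "ry": 0, "rz": 0}, {"tx": 0.94, "ty": -0.56, "tz": 0, "rx": 0, "ry": 0, "rz": 0}, {"tx": 0.94, "ty": -0.56, "tz": 0, "rx": 0, "ry": 0, "rz": 0}, {"tx": 0.94, "ty": -0.56, "tz": 0, "rx": 0, "ry": 0, "rz": 0}, {"tx": 0.94, "ty": -0.56, "tz": 0, "rx": 0, "ry": 0, "rz": 0}]}}

```text
t: 3.35
ee_pos: [0.4225, -0.1658, 0.251]
ee_rot: [3.141, -0.0, 0.46]
ft_force: [-0.1, -0.1, 0.3]
finger_gap: 0.0852
finger_force: 0.0
```

```bash
cat >> st.py <<'E'
import sys
if len(sys.argv)>3:
    x=np.array([float(a) for a in sys.argv[1:4]])
    from scipy.spatial.transform import Rotation as R
    M=R.from_euler("xyz",s["ee_rot"]);print("units to target, tool axes",np.round(M.inv().apply(x-s["ee_pos"])/.02,2), "tilt rotvec units", np.round((M.inv()*R.from_euler("xyz",[np.pi,0,s["ee_rot"][2]])).as_rotvec()/.12,2))
E
python3 st.py .5645 .0543 .2513
```

```text
{'t': 3.35, 'joint_pos': [0.8684, -0.0335, -0.5743, 1.8314, -0.0187, 1.3383, -0.812], 'ee_pos': [0.4225, -0.1658, 0.251], 'ee_rot': [3.1414, -0.0001, 0.4601], 'ft_force': [-0.1388, -0.1385, 0.2736], 'wrist_torque': [0.0068, -0.0475, 0.0086], 'finger_gap': 0.0852, 'finger_force': 0.0}
units to target, tool axes [ 1.125e+01 -6.710e+00 -1.000e-02] tilt rotvec units [ 0. -0. -0.]
```

Call:
{"op": "carry_out", "data": {"commands": [{"tx": 0.94, "ty": -0.56, "tz": 0, "rx": 0, "ry": 0, "rz": 0}, {"tx": 0.94, "ty": -0.56, "tz": 0, "rx": 0, "ry": 0, "rz": 0}, {"tx": 0.94, "ty": -0.56, "tz": 0, "rx": 0, "ry": 0, "rz": 0}, {"tx": 0.94, "ty": -0.56, "tz": 0, "rx": 0, "ry": 0, "rz": 0}, {"tx": 0.94, "ty": -0.56, "tz": 0, "rx": 0, "ry": 0, "rz": 0}, {"tx": 0.94, "ty": -0.56, "tz": 0, "rx": 0, "ry": 0, "rz": 0}, {"tx": 0.94, "ty": -0.56, "tz": 0, "rx": 0, "ry": 0, "rz": 0}, {"tx": 0.94, "ty": -0.56, "tz": 0, "rx": 0, "ry": 0, "rz": 0}, {"tx": 0.94, "ty": -0.56, "tz": 0, "rx": 0, "ry": 0, "rz": 0}, {"tx": 0.94, "ty": -0.56, "tz": 0, "rx": 0, "ry": 0, "rz": 0}, {"tx": 0.94, "ty": -0.56, "tz": 0, "rx": 0, "ry": 0, "rz": 0}, {"tx": 0.5, "ty": -0.3, "tz": 0, "rx": 0, "ry": 0, "rz": 0}]}}

```text
t: 4.35
ee_pos: [0.5586, 0.0483, 0.2508]
ee_rot: [-3.14, -0.0, 0.463]
ft_force: [-0.9, 0.3, -1.1]
finger_gap: 0.0854
finger_force: 0.0
```

Call:
{"op": "carry_out", "data": {"commands": [{"tx": 0, "ty": 0, "tz": 0.5, "rx": 0, "ry": 0, "rz": 0}, {"tx": 0, "ty": 0, "tz": 0.5, "rx": 0, "ry": 0, "rz": 0}, {"tx": 0, "ty": 0, "tz": 0.5, "rx": 0, "ry": 0, "rz": 0}, {"tx": 0, "ty": 0, "tz": 0.5, "rx": 0, "ry": 0, "rz": 0}, {"tx": 0, "ty": 0, "tz": 0, "rx": 0, "ry": 0, "rz": 0}, {"tx": 0, "ty": 0, "tz": 0, "rx": 0, "ry": 0, "rz": 0}]}}

```text
t: 4.85
ee_pos: [0.5575, 0.0449, 0.2106]
ee_rot: [-3.141, 0.001, 0.463]
ft_force: [0.7, -0.2, 0.4]
finger_gap: 0.0856
finger_force: 0.0
```

```bash
python3 st.py .5645 .0543 .107
```

```text
{'t': 4.85, 'joint_pos': [0.4952, 0.2915, -0.7789, 1.6335, 0.211, 1.3048, -1.4262], 'ee_pos': [0.5575, 0.0449, 0.2106], 'ee_rot': [-3.1415, 0.0014, 0.4634], 'ft_force': [0.6949, -0.2389, 0.3647], 'wrist_torque': [0.0186, 0.0023, 0.0005], 'finger_gap': 0.0856, 'finger_force': 0.0}
units to target, tool axes [ 0.53 -0.26  5.18] tilt rotvec units [-0.    0.01 -0.  ]
```

Call:
{"op": "carry_out", "data": {"commands": [{"tx": 0.27, "ty": -0.13, "tz": 0.3, "rx": 0, "ry": 0, "rz": 0}, {"tx": 0.26, "ty": -0.13, "tz": 0.4, "rx": 0, "ry": 0, "rz": 0}, {"tx": 0, "ty": 0, "tz": 0.6, "rx": 0, "ry": 0, "rz": 0}, {"tx": 0, "ty": 0, "tz": 0.6, "rx": 0, "ry": 0, "rz": 0}, {"tx": 0, "ty": 0, "tz": 0.6, "rx": 0, "ry": 0, "rz": 0}, {"tx": 0, "ty": 0, "tz": 0.5, "rx": 0, "ry": 0, "rz": 0}, {"tx": 0, "ty": 0, "tz": 0, "rx": 0, "ry": 0, "rz": 0}, {"tx": 0, "ty": 0, "tz": 0, "rx": 0, "ry": 0, "rz": 0}]}}

```text
t: 5.52
ee_pos: [0.5648, 0.0552, 0.1506]
ee_rot: [-3.141, 0.001, 0.465]
ft_force: [-0.0, 0.3, 0.3]
finger_gap: 0.0851
finger_force: 0.0
```

```bash
python3 st.py .5645 .0543 .101
python3 - <<'E'
from h import *
a=cams.capture("top")[0][170:310,250:450];b=cams.capture("scene")[0][130:290,220:400]
f=lambda x:cv2.resize(x,(395,330),interpolation=cv2.INTER_CUBIC)
cv2.imwrite("pics/pre.png",np.hstack([f(a),f(b)])[...,::-1])
E
```

```text
{'t': 5.5167, 'joint_pos': [0.4549, 0.3644, -0.7645, 1.6859, 0.2675, 1.2006, -1.4809], 'ee_pos': [0.5648, 0.0552, 0.1506], 'ee_rot': [-3.141, 0.0012, 0.4647], 'ft_force': [-0.0204, 0.2983, 0.276], 'wrist_torque': [0.0074, -0.0371, 0.004], 'finger_gap': 0.0851, 'finger_force': 0.0}
units to target, tool axes [-0.03  0.03  2.48] tilt rotvec units [-0.    0.01 -0.  ]
```

View pics/pre.png

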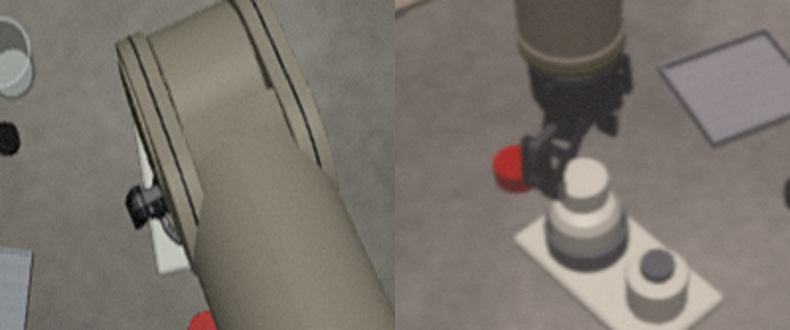

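The right half shows the open fingers above the cap, with the cap at about (585,185) and one finger on its left at (545,165). I'll descend the rest of the way.

Call:
{"op": "carry_out", "data": {"commands": [{"tx": 0, "ty": 0, "tz": 0.5, "rx": 0, "ry": 0, "rz": 0}, {"tx": 0, "ty": 0, "tz": 0.5, "rx": 0, "ry": 0, "rz": 0}, {"tx": 0, "ty": 0, "tz": 0.5, "rx": 0, "ry": 0, "rz": 0}, {"tx": 0, "ty": 0, "tz": 0.5, "rx": 0, "ry": 0, "rz": 0}, {"tx": 0, "ty": 0, "tz": 0.4, "rx": 0, "ry": 0, "rz": 0}, {"tx": 0, "ty": 0, "tz": 0, "rx": 0, "ry": 0, "rz": 0}, {"tx": 0, "ty": 0, "tz": 0, "rx": 0, "ry": 0, "rz": 0}]}}

```text
t: 6.2
ee_pos: [0.5649, 0.0554, 0.1027]
ee_rot: [-3.141, 0.001, 0.465]
ft_force: [-0.2, -0.4, 0.8]
finger_gap: 0.0855
finger_force: 0.0
```

Call:
{"op": "carry_out", "data": {"commands": [{"tx": 0, "ty": 0, "tz": 0, "rx": 0, "ry": 0, "rz": 0}, {"tx": 0, "ty": 0, "tz": 0, "rx": 0, "ry": 0, "rz": 0}, {"tx": 0, "ty": 0, "tz": 0, "rx": 0, "ry": 0, "rz": 0}, {"tx": 0, "ty": 0, "tz": 0, "rx": 0, "ry": 0, "rz": 0}, {"tx": 0, "ty": 0, "tz": 0, "rx": 0, "ry": 0, "rz": 0}, {"tx": 0, "ty": 0, "tz": 0, "rx": 0, "ry": 0, "rz": 0}, {"tx": 0, "ty": 0, "tz": 0, "rx": 0, "ry": 0, "rz": 0}, {"tx": 0, "ty": 0, "tz": 0, "rx": 0, "ry": 0, "rz": 0}, {"tx": 0, "ty": 0, "tz": 0, "rx": 0, "ry": 0, "rz": 0}, {"tx": 0, "ty": 0, "tz": 0, "rx": 0, "ry": 0, "rz": 0}, {"tx": 0, "ty": 0, "tz": 0, "rx": 0, "ry": 0, "rz": 0}, {"tx": 0, "ty": 0, "tz": 0, "rx": 0, "ry": 0, "rz": 0}], "claw": 1}}

```text
t: 7.2
ee_pos: [0.5657, 0.0554, 0.104]
ee_rot: [3.141, -0.001, 0.465]
ft_force: [0.1, 0.3, 5.8]
finger_gap: 0.0488
finger_force: 61.5
```

```bash
python3 st.py .5645 .0543 .101
```

```text
{'t': 7.2, 'joint_pos': [0.436, 0.4148, -0.746, 1.7322, 0.31, 1.1149, -1.5118], 'ee_pos': [0.5657, 0.0554, 0.104], 'ee_rot': [3.1409, -0.0012, 0.4647], 'ft_force': [0.0729, 0.3442, 5.7737], 'wrist_torque': [-0.0645, 0.1207, 0.0347], 'finger_gap': 0.0488, 'finger_force': 61.4579}
units to target, tool axes [-0.08  0.02  0.15] tilt rotvec units [ 0.01 -0.01 -0.  ]
```

Call:
{"op": "carry_out", "data": {"commands": [{"tx": 0, "ty": 0, "tz": 0, "rx": 0, "ry": 0, "rz": -1}, {"tx": 0, "ty": 0, "tz": 0, "rx": 0, "ry": 0, "rz": -1}]}}

```text
t: 7.37
ee_pos: [0.5653, 0.0576, 0.1041]
ee_rot: [-3.14, -0.002, 0.711]
ft_force: [-5.4, 10.5, 7.2]
finger_gap: 0.0487
finger_force: 63.0
```

```bash
python3 st.py
```

```text
{'t': 7.3667, 'joint_pos': [0.4678, 0.4279, -0.7909, 1.7309, 0.3312, 1.121, -1.2839], 'ee_pos': [0.5653, 0.0576, 0.1041], 'ee_rot': [-3.1402, -0.0024, 0.7107], 'ft_force': [-5.4151, 10.4621, 7.2322], 'wrist_torque': [1.9976, 0.6397, -0.3855], 'finger_gap': 0.0487, 'finger_force': 62.97}
```

Call:
{"op": "carry_out", "data": {"commands": [{"tx": 0, "ty": 0, "tz": 0, "rx": 0, "ry": 0, "rz": -1}, {"tx": 0, "ty": 0, "tz": 0, "rx": 0, "ry": 0, "rz": -1}, {"tx": 0, "ty": 0, "tz": 0, "rx": 0, "ry": 0, "rz": -1}, {"tx": 0, "ty": 0, "tz": 0, "rx": 0, "ry": 0, "rz": 0}]}}

```text
t: 7.7
ee_pos: [0.5656, 0.0559, 0.1041]
ee_rot: [3.141, -0.001, 1.073]
ft_force: [-0.7, -0.3, 6.8]
finger_gap: 0.0486
finger_force: 63.5
```

```bash
python3 st.py
python3 - <<'E'
from h import *
b=cams.capture("scene")[0][130:290,220:400]
cv2.imwrite("pics/tw.png",cv2.resize(b,(675,600),interpolation=cv2.INTER_CUBIC)[...,::-1])
E
```

```text
{'t': 7.7, 'joint_pos': [0.5181, 0.4504, -0.8567, 1.7283, 0.3715, 1.1331, -0.9471], 'ee_pos': [0.5656, 0.0559, 0.1041], 'ee_rot': [3.1408, -0.0009, 1.0733], 'ft_force': [-0.7235, -0.2971, 6.8229], 'wrist_torque': [0.1791, 0.2656, 0.1739], 'finger_gap': 0.0486, 'finger_force': 63.5163}
```

View pics/tw.png

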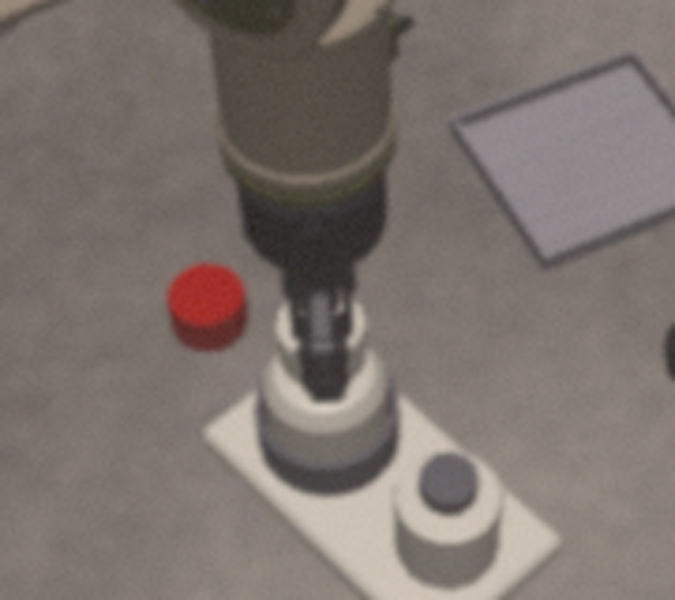

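The grip is holding: one finger pad sits on the cap at (320,330), and the bottle and dock look unmoved. The twisting torque has died away, so the cap has probably broken loose. The stop can't come before 60°, so I'll turn to about 58° next.

Call:
{"op": "carry_out", "data": {"commands": [{"tx": 0, "ty": 0, "tz": 0, "rx": 0, "ry": 0, "rz": -0.7}, {"tx": 0, "ty": 0, "tz": 0, "rx": 0, "ry": 0, "rz": -0.7}, {"tx": 0, "ty": 0, "tz": 0, "rx": 0, "ry": 0, "rz": -0.7}, {"tx": 0, "ty": 0, "tz": 0, "rx": 0, "ry": 0, "rz": -0.7}, {"tx": 0, "ty": 0, "tz": 0, "rx": 0, "ry": 0, "rz": -0.6}, {"tx": 0, "ty": 0, "tz": 0, "rx": 0, "ry": 0, "rz": 0}, {"tx": 0, "ty": 0, "tz": 0, "rx": 0, "ry": 0, "rz": 0}]}}

```text
t: 8.33
ee_pos: [0.5658, 0.0555, 0.104]
ee_rot: [3.14, -0.0, 1.473]
ft_force: [-0.1, -0.0, 6.3]
finger_gap: 0.0489
finger_force: 63.3
```

```bash
python3 st.py
```

```text
{'t': 8.3333, 'joint_pos': [0.572, 0.4796, -0.9317, 1.7257, 0.4184, 1.1482, -0.5788], 'ee_pos': [0.5658, 0.0555, 0.104], 'ee_rot': [3.1401, -0.0005, 1.4733], 'ft_force': [-0.0679, -0.0077, 6.3421], 'wrist_torque': [0.049, 0.0902, -0.0389], 'finger_gap': 0.0489, 'finger_force': 63.259}
```

Call:
{"op": "carry_out", "data": {"commands": [{"tx": 0, "ty": 0, "tz": 0, "rx": 0, "ry": 0, "rz": -0.3}, {"tx": 0, "ty": 0, "tz": 0, "rx": 0, "ry": 0, "rz": -0.3}, {"tx": 0, "ty": 0, "tz": 0, "rx": 0, "ry": 0, "rz": -0.3}, {"tx": 0, "ty": 0, "tz": 0, "rx": 0, "ry": 0, "rz": 0}]}}

```text
t: 8.67
ee_pos: [0.5658, 0.0555, 0.104]
ee_rot: [3.14, -0.0, 1.583]
ft_force: [0.3, 0.2, 5.8]
finger_gap: 0.0486
finger_force: 63.3
```

```bash
python3 st.py
```

```text
{'t': 8.6667, 'joint_pos': [0.5862, 0.4885, -0.9524, 1.725, 0.432, 1.153, -0.4784], 'ee_pos': [0.5658, 0.0555, 0.104], 'ee_rot': [3.1401, -0.0002, 1.5831], 'ft_force': [0.3184, 0.236, 5.7812], 'wrist_torque': [0.0577, 0.0152, -0.0122], 'finger_gap': 0.0486, 'finger_force': 63.2666}
```

Call:
{"op": "carry_out", "data": {"commands": [{"tx": 0, "ty": 0, "tz": -0.1, "rx": 0, "ry": 0, "rz": 0}, {"tx": 0, "ty": 0, "tz": -0.1, "rx": 0, "ry": 0, "rz": 0}, {"tx": 0, "ty": 0, "tz": 0, "rx": 0, "ry": 0, "rz": 0}]}}

```text
t: 8.92
ee_pos: [0.5647, 0.055, 0.1068]
ee_rot: [-3.141, 0.0, 1.581]
ft_force: [0.3, -0.3, -5.9]
finger_gap: 0.0486
finger_force: 63.5
```

```bash
python3 st.py
```

```text
{'t': 8.9167, 'joint_pos': [0.5884, 0.4844, -0.9539, 1.7232, 0.4272, 1.1597, -0.4775], 'ee_pos': [0.5647, 0.055, 0.1068], 'ee_rot': [-3.1405, 0.0003, 1.5806], 'ft_force': [0.2795, -0.3234, -5.9367], 'wrist_torque': [0.0234, -0.1193, -0.077], 'finger_gap': 0.0486, 'finger_force': 63.4829}
```

Call:
{"op": "carry_out", "data": {"commands": [{"tx": 0, "ty": 0, "tz": 0, "rx": 0, "ry": 0, "rz": -0.3}, {"tx": 0, "ty": 0, "tz": 0, "rx": 0, "ry": 0, "rz": -0.3}, {"tx": 0, "ty": 0, "tz": 0, "rx": 0, "ry": 0, "rz": -0.2}, {"tx": 0, "ty": 0, "tz": 0, "rx": 0, "ry": 0, "rz": 0}]}}

```text
t: 9.25
ee_pos: [0.5652, 0.055, 0.107]
ee_rot: [-3.141, 0.0, 1.677]
ft_force: [0.9, -0.7, -4.8]
finger_gap: 0.0486
finger_force: 63.5
```

```bash
python3 st.py
```

```text
{'t': 9.25, 'joint_pos': [0.6012, 0.4928, -0.9726, 1.7222, 0.4399, 1.1637, -0.3889], 'ee_pos': [0.5652, 0.055, 0.107], 'ee_rot': [-3.1413, 0.0001, 1.6775], 'ft_force': [0.9131, -0.6596, -4.829], 'wrist_torque': [-0.1873, -0.4081, -0.0625], 'finger_gap': 0.0486, 'finger_force': 63.5206}
```

Call:
{"op": "carry_out", "data": {"commands": [{"tx": 0, "ty": 0, "tz": 0, "rx": 0, "ry": 0, "rz": -0.3}, {"tx": 0, "ty": 0, "tz": 0, "rx": 0, "ry": 0, "rz": -0.3}, {"tx": 0, "ty": 0, "tz": 0, "rx": 0, "ry": 0, "rz": -0.3}, {"tx": 0, "ty": 0, "tz": 0, "rx": 0, "ry": 0, "rz": 0}]}}

```text
t: 9.58
ee_pos: [0.5652, 0.0555, 0.1075]
ee_rot: [3.142, -0.0, 1.786]
ft_force: [0.7, -0.0, -1.4]
finger_gap: 0.0485
finger_force: 64.0
```

Call:
{"op": "carry_out", "data": {"commands": [{"tx": 0, "ty": 0, "tz": 0, "rx": 0, "ry": 0, "rz": -0.3}, {"tx": 0, "ty": 0, "tz": 0, "rx": 0, "ry": 0, "rz": -0.3}, {"tx": 0, "ty": 0, "tz": 0, "rx": 0, "ry": 0, "rz": -0.2}, {"tx": 0, "ty": 0, "tz": 0, "rx": 0, "ry": 0, "rz": 0}]}}

```text
t: 9.92
ee_pos: [0.5649, 0.0554, 0.1074]
ee_rot: [-3.141, -0.0, 1.881]
ft_force: [-1.4, -0.8, 1.0]
finger_gap: 0.0483
finger_force: 64.0
```

```bash
python3 st.py
```

```text
{'t': 9.9167, 'joint_pos': [0.6271, 0.5106, -1.0125, 1.7209, 0.4659, 1.1745, -0.2043], 'ee_pos': [0.5649, 0.0554, 0.1074], 'ee_rot': [-3.141, -0.0001, 1.8807], 'ft_force': [-1.3852, -0.8317, 0.983], 'wrist_torque': [-0.014, 0.4166, 0.0023], 'finger_gap': 0.0483, 'finger_force': 64.0397}
```

Call:
{"op": "carry_out", "data": {"commands": [{"tx": 0, "ty": 0, "tz": -0.1, "rx": 0, "ry": 0, "rz": 0}, {"tx": 0, "ty": 0, "tz": -0.1, "rx": 0, "ry": 0, "rz": 0}, {"tx": 0, "ty": 0, "tz": 0, "rx": 0, "ry": 0, "rz": 0}]}}

```text
t: 10.17
ee_pos: [0.5657, 0.0554, 0.1119]
ee_rot: [3.141, 0.0, 1.88]
ft_force: [-1.2, 0.0, 0.4]
finger_gap: 0.0485
finger_force: 64.0
```

```bash
python3 st.py
python3 - <<'E'
from h import *
b=cams.capture("scene")[0][130:290,220:400]
cv2.imwrite("pics/lf.png",cv2.resize(b,(675,600),interpolation=cv2.INTER_CUBIC)[...,::-1])
E
```

```text
{'t': 10.1667, 'joint_pos': [0.6297, 0.5056, -1.0155, 1.7163, 0.4615, 1.1805, -0.2017], 'ee_pos': [0.5657, 0.0554, 0.1119], 'ee_rot': [3.1405, 0.0003, 1.8799], 'ft_force': [-1.1543, 0.0136, 0.3596], 'wrist_torque': [-0.026, 0.1053, -0.0417], 'finger_gap': 0.0485, 'finger_force': 64.0082}
```

View pics/lf.png

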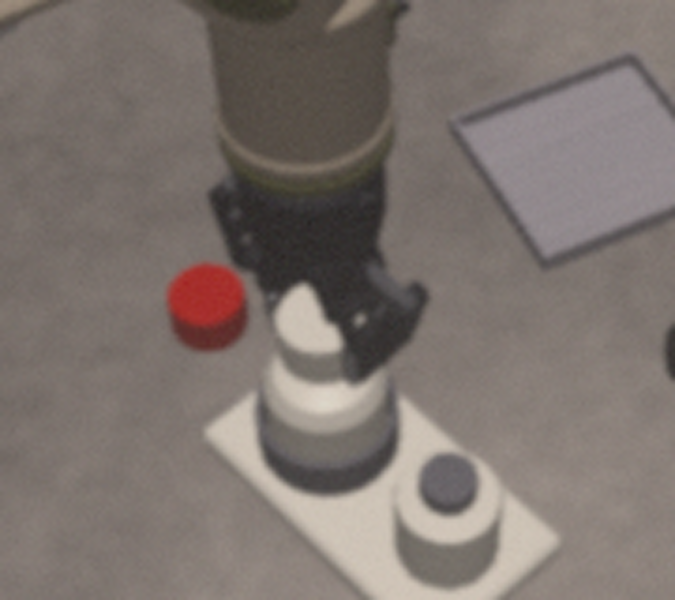

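The cap is still between the fingers at (315,330). A 4.5 mm lift met almost no force, so it is free. I'll lift it clear.

Call:
{"op": "carry_out", "data": {"commands": [{"tx": 0, "ty": 0, "tz": -0.2, "rx": 0, "ry": 0, "rz": 0}, {"tx": 0, "ty": 0, "tz": -0.3, "rx": 0, "ry": 0, "rz": 0}, {"tx": 0, "ty": 0, "tz": -0.4, "rx": 0, "ry": 0, "rz": 0}, {"tx": 0, "ty": 0, "tz": -0.5, "rx": 0, "ry": 0, "rz": 0}, {"tx": 0, "ty": 0, "tz": -0.5, "rx": 0, "ry": 0, "rz": 0}, {"tx": 0, "ty": 0, "tz": -0.5, "rx": 0, "ry": 0, "rz": 0}, {"tx": 0, "ty": 0, "tz": -0.5, "rx": 0, "ry": 0, "rz": 0}, {"tx": 0, "ty": 0, "tz": -0.5, "rx": 0, "ry": 0, "rz": 0}, {"tx": 0, "ty": 0, "tz": -0.3, "rx": 0, "ry": 0, "rz": 0}, {"tx": 0, "ty": 0, "tz": 0, "rx": 0, "ry": 0, "rz": 0}]}}

```text
t: 11.05
ee_pos: [0.5659, 0.0555, 0.187]
ee_rot: [3.14, 0.001, 1.881]
ft_force: [0.2, -0.0, -0.6]
finger_gap: 0.0484
finger_force: 64.0
```

```bash
python3 st.py .4595 .3307 .18
python3 - <<'E'
from h import *
im,d=cams.capture("scene");b=im[130:290,220:400]
for t in("cap","cap_top"): print([(round(r["p"],2),np.round(r["centre"],3).tolist()) for r in cams.place_of(t,"scene")])
cv2.imwrite("pics/up.png",cv2.resize(b,(675,600),interpolation=cv2.INTER_CUBIC)[...,::-1])
E
```

```text
{'t': 11.05, 'joint_pos': [0.6697, 0.4304, -1.0647, 1.6345, 0.3885, 1.3062, -0.1494], 'ee_pos': [0.5659, 0.0555, 0.187], 'ee_rot': [3.1396, 0.0007, 1.8807], 'ft_force': [0.2111, -0.0458, -0.5785], 'wrist_torque': [0.0341, 0.0045, -0.0193], 'finger_gap': 0.0484, 'finger_force': 64.0036}
units to target, tool axes [14.72 -0.87  0.34] tilt rotvec units [0.02 0.01 0.  ]
[(0.8, [0.569, 0.05, 0.197]), (0.6, [0.435, 0.043, 0.003])]
[(0.94, [0.564, 0.057, 0.223]), (0.62, [0.439, 0.037, 0.037]), (0.4, [0.635, 0.284, -0.001])]
```

View pics/up.png

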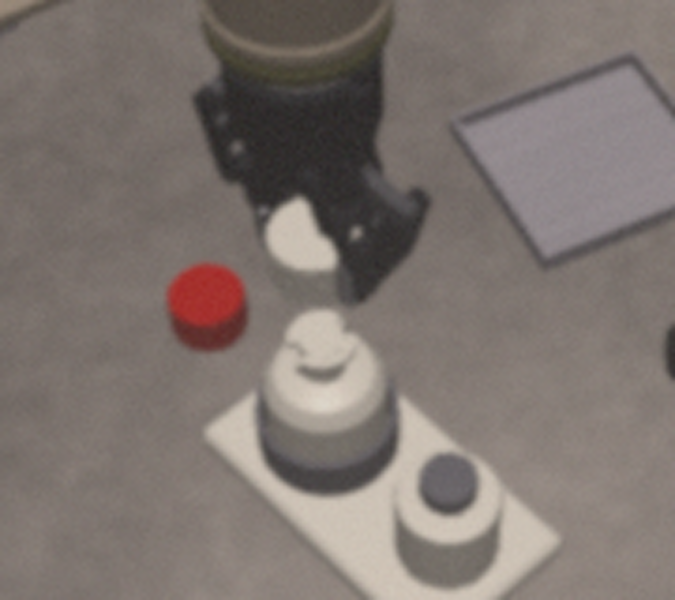

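The cap is held clear above the open neck, at (305,245) in the crop with the neck at (320,340). The bottle and dock have not moved. Next I carry it to the tray.

Call:
{"op": "carry_out", "data": {"commands": [{"tx": 0.3, "ty": -0.02, "tz": 0, "rx": 0, "ry": 0, "rz": 0}, {"tx": 0.6, "ty": -0.03, "tz": 0, "rx": 0, "ry": 0, "rz": 0}, {"tx": 0.8, "ty": -0.05, "tz": 0, "rx": 0, "ry": 0, "rz": 0}, {"tx": 0.8, "ty": -0.05, "tz": 0, "rx": 0, "ry": 0, "rz": 0}, {"tx": 0.8, "ty": -0.05, "tz": 0, "rx": 0, "ry": 0, "rz": 0}, {"tx": 0.8, "ty": -0.05, "tz": 0, "rx": 0, "ry": 0, "rz": 0}, {"tx": 0.8, "ty": -0.05, "tz": 0, "rx": 0, "ry": 0, "rz": 0}, {"tx": 0.8, "ty": -0.05, "tz": 0, "rx": 0, "ry": 0, "rz": 0}, {"tx": 0.8, "ty": -0.05, "tz": 0, "rx": 0, "ry": 0, "rz": 0}, {"tx": 0.8, "ty": -0.05, "tz": 0, "rx": 0, "ry": 0, "rz": 0}, {"tx": 0.6, "ty": -0.03, "tz": 0, "rx": 0, "ry": 0, "rz": 0}, {"tx": 0, "ty": 0, "tz": 0, "rx": 0, "ry": 0, "rz": 0}]}}

```text
t: 12.2
ee_pos: [0.5059, 0.2064, 0.1854]
ee_rot: [-3.142, -0.001, 1.886]
ft_force: [-1.5, 1.0, -0.5]
finger_gap: 0.0486
finger_force: 64.0
```

```bash
python3 st.py .4595 .3307 .06
```

```text
{'t': 12.2, 'joint_pos': [0.4497, 0.3952, -1.119, 1.69, 0.3678, 1.2901, -0.4284], 'ee_pos': [0.5059, 0.2064, 0.1854], 'ee_rot': [-3.1416, -0.001, 1.8856], 'ft_force': [-1.5494, 0.9915, -0.5228], 'wrist_torque': [0.0269, 0.0456, -0.006], 'finger_gap': 0.0486, 'finger_force': 64.0036}
units to target, tool axes [ 6.62 -0.28  6.28] tilt rotvec units [-0.   -0.01  0.  ]
```

Call:
{"op": "carry_out", "data": {"commands": [{"tx": 0.4, "ty": -0.03, "tz": 0, "rx": 0, "ry": 0, "rz": 0}, {"tx": 0.7, "ty": -0.03, "tz": 0, "rx": 0, "ry": 0, "rz": 0}, {"tx": 0.8, "ty": -0.03, "tz": 0, "rx": 0, "ry": 0, "rz": 0}, {"tx": 0.8, "ty": -0.03, "tz": 0, "rx": 0, "ry": 0, "rz": 0}, {"tx": 0.8, "ty": -0.03, "tz": 0, "rx": 0, "ry": 0, "rz": 0}, {"tx": 0.8, "ty": -0.03, "tz": 0.3, "rx": 0, "ry": 0, "rz": 0}, {"tx": 0.8, "ty": -0.03, "tz": 0.5, "rx": 0, "ry": 0, "rz": 0}, {"tx": 0.8, "ty": -0.03, "tz": 0.5, "rx": 0, "ry": 0, "rz": 0}, {"tx": 0.5, "ty": -0.03, "tz": 0.5, "rx": 0, "ry": 0, "rz": 0}, {"tx": 0, "ty": 0, "tz": 0.5, "rx": 0, "ry": 0, "rz": 0}, {"tx": 0, "ty": 0, "tz": 0, "rx": 0, "ry": 0, "rz": 0}, {"tx": 0, "ty": 0, "tz": 0, "rx": 0, "ry": 0, "rz": 0}]}}

```text
t: 13.2
ee_pos: [0.4642, 0.3219, 0.1388]
ee_rot: [-3.14, 0.001, 1.88]
ft_force: [0.5, -0.3, -0.4]
finger_gap: 0.0489
finger_force: 64.0
```

```bash
python3 st.py .4595 .3307 .02
```

```text
{'t': 13.2, 'joint_pos': [0.1685, 0.4911, -1.079, 1.6957, 0.4561, 1.235, -0.7086], 'ee_pos': [0.4642, 0.3219, 0.1388], 'ee_rot': [-3.1405, 0.0008, 1.8795], 'ft_force': [0.453, -0.3379, -0.4461], 'wrist_torque': [-0.0114, -0.0425, 0.0162], 'finger_gap': 0.0489, 'finger_force': 64.0037}
units to target, tool axes [ 0.5  -0.08  5.94] tilt rotvec units [-0.01  0.01 -0.  ]
```

Call:
{"op": "carry_out", "data": {"commands": [{"tx": 0.25, "ty": -0.04, "tz": 0.3, "rx": 0, "ry": 0, "rz": 0}, {"tx": 0.25, "ty": -0.04, "tz": 0.6, "rx": 0, "ry": 0, "rz": 0}, {"tx": 0, "ty": 0, "tz": 0.7, "rx": 0, "ry": 0, "rz": 0}, {"tx": 0, "ty": 0, "tz": 0.7, "rx": 0, "ry": 0, "rz": 0}, {"tx": 0, "ty": 0, "tz": 0.7, "rx": 0, "ry": 0, "rz": 0}, {"tx": 0, "ty": 0, "tz": 0.7, "rx": 0, "ry": 0, "rz": 0}, {"tx": 0, "ty": 0, "tz": 0.7, "rx": 0, "ry": 0, "rz": 0}, {"tx": 0, "ty": 0, "tz": 0.6, "rx": 0, "ry": 0, "rz": 0}, {"tx": 0, "ty": 0, "tz": 0.4, "rx": 0, "ry": 0, "rz": 0}, {"tx": 0, "ty": 0, "tz": 0.3, "rx": 0, "ry": 0, "rz": 0}, {"tx": 0, "ty": 0, "tz": 0, "rx": 0, "ry": 0, "rz": 0}, {"tx": 0, "ty": 0, "tz": 0, "rx": 0, "ry": 0, "rz": 0}]}}

```text
t: 14.2
ee_pos: [0.4591, 0.3323, 0.0254]
ee_rot: [3.142, -0.0, 1.881]
ft_force: [0.2, -0.2, -0.9]
finger_gap: 0.0483
finger_force: 64.0
```

```bash
python3 st.py .4595 .3307 0
python3 - <<'E'
from h import *
im,d=cams.capture("scene");b=im[90:220,310:450]
for t in("cap","cap_top","tray"): print([(round(r["p"],2),np.round(r["centre"],3).tolist()) for r in cams.place_of(t,"scene")])
cv2.imwrite("pics/tr.png",cv2.resize(b,(640,594),interpolation=cv2.INTER_CUBIC)[...,::-1])
E
```

```text
{'t': 14.2, 'joint_pos': [0.0649, 0.6279, -0.975, 1.7827, 0.5927, 1.0557, -0.8186], 'ee_pos': [0.4591, 0.3323, 0.0254], 'ee_rot': [3.1415, -0.0001, 1.8809], 'ft_force': [0.1632, -0.2097, -0.9427], 'wrist_torque': [0.0112, -0.0248, 0.0745], 'finger_gap': 0.0483, 'finger_force': 64.0034}
units to target, tool axes [-0.08 -0.01  1.27] tilt rotvec units [ 0. -0. -0.]
[(0.79, [0.434, 0.04, 0.002]), (0.76, [0.46, 0.325, 0.035]), (0.54, [0.46, 0.329, 0.005])]
[(0.91, [0.438, 0.041, 0.038]), (0.65, [0.635, -0.312, 0.001])]
[(0.97, [0.46, 0.331, 0.003]), (0.88, [0.523, 0.546, 0.001])]
```

View pics/tr.png

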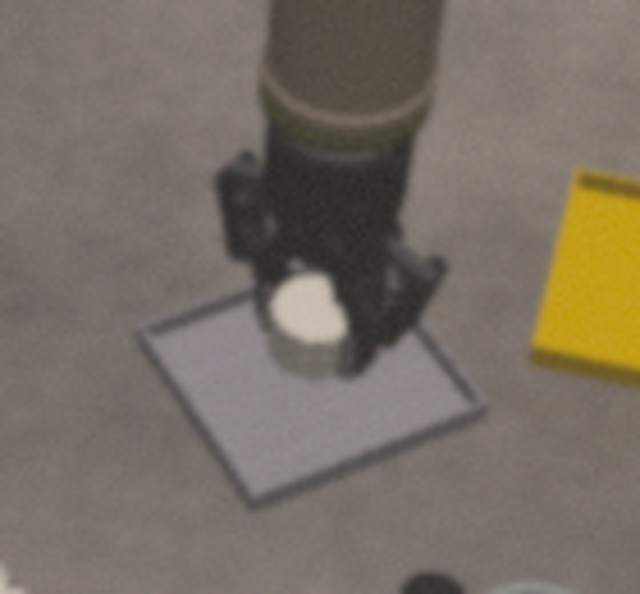

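The cap is upright above the steel tray, at (310,320) in the crop, and well inside its walls. I'll lower it slowly and watch the force.

Call:
{"op": "carry_out", "data": {"commands": [{"tx": 0, "ty": 0, "tz": 0.25, "rx": 0, "ry": 0, "rz": 0}, {"tx": 0, "ty": 0, "tz": 0.25, "rx": 0, "ry": 0, "rz": 0}, {"tx": 0, "ty": 0, "tz": 0.25, "rx": 0, "ry": 0, "rz": 0}, {"tx": 0, "ty": 0, "tz": 0.2, "rx": 0, "ry": 0, "rz": 0}, {"tx": 0, "ty": 0, "tz": 0.1, "rx": 0, "ry": 0, "rz": 0}, {"tx": 0, "ty": 0, "tz": 0, "rx": 0, "ry": 0, "rz": 0}, {"tx": 0, "ty": 0, "tz": 0, "rx": 0, "ry": 0, "rz": 0}]}}

```text
t: 14.98
ee_pos: [0.459, 0.3322, 0.0041]
ee_rot: [-3.141, 0.0, 1.881]
ft_force: [-0.3, -0.5, -0.5]
finger_gap: 0.0485
finger_force: 64.0
```

Call:
{"op": "carry_out", "data": {"commands": [{"tx": 0, "ty": 0, "tz": 0.08, "rx": 0, "ry": 0, "rz": 0}, {"tx": 0, "ty": 0, "tz": 0.07, "rx": 0, "ry": 0, "rz": 0}, {"tx": 0, "ty": 0, "tz": 0, "rx": 0, "ry": 0, "rz": 0}, {"tx": 0, "ty": 0, "tz": 0, "rx": 0, "ry": 0, "rz": 0}]}}

```text
t: 15.32
ee_pos: [0.4591, 0.3321, 0.0013]
ee_rot: [-3.142, 0.0, 1.881]
ft_force: [0.5, 0.2, -0.9]
finger_gap: 0.0486
finger_force: 64.0
```

Call:
{"op": "carry_out", "data": {"commands": [{"tx": 0, "ty": 0, "tz": 0.06, "rx": 0, "ry": 0, "rz": 0}, {"tx": 0, "ty": 0, "tz": 0.06, "rx": 0, "ry": 0, "rz": 0}, {"tx": 0, "ty": 0, "tz": 0, "rx": 0, "ry": 0, "rz": 0}, {"tx": 0, "ty": 0, "tz": 0, "rx": 0, "ry": 0, "rz": 0}]}}

```text
t: 15.65
ee_pos: [0.4593, 0.3323, 0.0004]
ee_rot: [3.141, 0.001, 1.881]
ft_force: [-4.2, -5.6, 19.2]
finger_gap: 0.0487
finger_force: 74.3
```

Call:
{"op": "carry_out", "data": {"commands": [{"tx": 0, "ty": 0, "tz": -0.07, "rx": 0, "ry": 0, "rz": 0}, {"tx": 0, "ty": 0, "tz": 0, "rx": 0, "ry": 0, "rz": 0}, {"tx": 0, "ty": 0, "tz": 0, "rx": 0, "ry": 0, "rz": 0}]}}

```text
t: 15.9
ee_pos: [0.4593, 0.3322, 0.0005]
ee_rot: [3.141, 0.0, 1.881]
ft_force: [0.7, -1.1, 5.2]
finger_gap: 0.0485
finger_force: 66.7
```

Call:
{"op": "carry_out", "data": {"commands": [{"tx": 0, "ty": 0, "tz": 0, "rx": 0, "ry": 0, "rz": 0}, {"tx": 0, "ty": 0, "tz": 0, "rx": 0, "ry": 0, "rz": 0}, {"tx": 0, "ty": 0, "tz": 0, "rx": 0, "ry": 0, "rz": 0}, {"tx": 0, "ty": 0, "tz": 0, "rx": 0, "ry": 0, "rz": 0}, {"tx": 0, "ty": 0, "tz": 0, "rx": 0, "ry": 0, "rz": 0}, {"tx": 0, "ty": 0, "tz": 0, "rx": 0, "ry": 0, "rz": 0}, {"tx": 0, "ty": 0, "tz": 0, "rx": 0, "ry": 0, "rz": 0}, {"tx": 0, "ty": 0, "tz": 0, "rx": 0, "ry": 0, "rz": 0}], "claw": 0.2}}

```text
t: 16.57
ee_pos: [0.4591, 0.3321, 0.0003]
ee_rot: [3.142, 0.0, 1.881]
ft_force: [-0.1, -0.7, -0.3]
finger_gap: 0.0683
finger_force: 0.0
```

Released with no side force. I'll go straight up.

Call:
{"op": "carry_out", "data": {"commands": [{"tx": 0, "ty": 0, "tz": -0.2, "rx": 0, "ry": 0, "rz": 0}, {"tx": 0, "ty": 0, "tz": -0.3, "rx": 0, "ry": 0, "rz": 0}, {"tx": 0, "ty": 0, "tz": -0.5, "rx": 0, "ry": 0, "rz": 0}, {"tx": 0, "ty": 0, "tz": -0.7, "rx": 0, "ry": 0, "rz": 0}, {"tx": 0, "ty": 0, "tz": -0.8, "rx": 0, "ry": 0, "rz": 0}, {"tx": 0, "ty": 0, "tz": -0.8, "rx": 0, "ry": 0, "rz": 0}, {"tx": 0, "ty": 0, "tz": -0.8, "rx": 0, "ry": 0, "rz": 0}, {"tx": 0, "ty": 0, "tz": -0.8, "rx": 0, "ry": 0, "rz": 0}, {"tx": 0, "ty": 0, "tz": -0.8, "rx": 0, "ry": 0, "rz": 0}, {"tx": 0, "ty": 0, "tz": -0.7, "rx": 0, "ry": 0, "rz": 0}, {"tx": 0, "ty": 0, "tz": -0.4, "rx": 0, "ry": 0, "rz": 0}, {"tx": 0, "ty": 0, "tz": 0, "rx": 0, "ry": 0, "rz": 0}]}}

```text
t: 17.57
ee_pos: [0.4598, 0.3328, 0.1387]
ee_rot: [3.138, -0.0, 1.881]
ft_force: [-0.1, 0.7, -0.0]
finger_gap: 0.0679
finger_force: 0.0
```

```bash
python3 st.py
python3 - <<'E'
from h import *
im,d=cams.capture("scene")
for t in("cap","cap_top","tray"): print([(round(r["p"],2),np.round(r["centre"],3).tolist()) for r in cams.place_of(t,"scene")])
cv2.imwrite("pics/end.png",im[...,::-1])
E
```

```text
{'t': 17.5667, 'joint_pos': [0.1464, 0.4949, -1.079, 1.6923, 0.4612, 1.2326, -0.7299], 'ee_pos': [0.4598, 0.3328, 0.1387], 'ee_rot': [3.1385, -0.0004, 1.8807], 'ft_force': [-0.0718, 0.7322, -0.0406], 'wrist_torque': [0.0308, -0.0509, 0.007], 'finger_gap': 0.0679, 'finger_force': 0.0}
[(0.87, [0.437, 0.042, 0.001]), (0.73, [0.46, 0.326, 0.004]), (0.56, [0.46, 0.333, 0.033])]
[(0.85, [0.436, 0.041, 0.035]), (0.72, [0.458, 0.33, 0.032])]
[(0.67, [0.461, 0.331, 0.002])]
```

View pics/end.png

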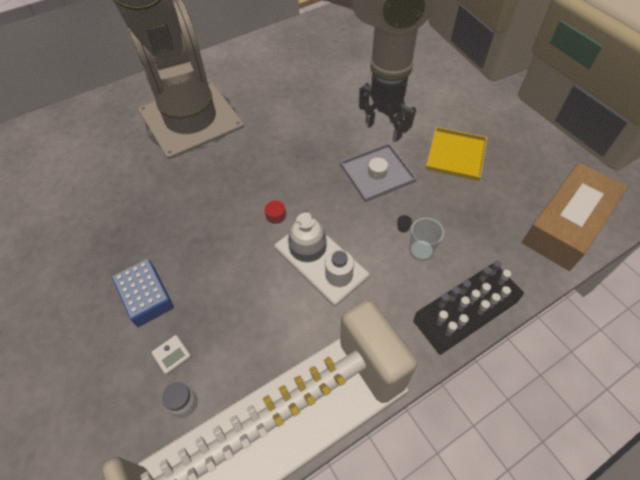

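The white cap stands top up in the middle of the steel tray at (378,167). The gripper is well clear at (388,110) and nothing else has moved.

```bash
python3 -c "
from bench import job
print(job.sign_off())"
```

```text
the job is handed in; nothing more can be done
None
```

The white cap was broken loose, lifted off and set top up in the middle of the steel tray, the other things look undisturbed in the last picture, and the job is handed in; sign-off returned no verdict.

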